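# Put the washed beaker away in the cup store and shut its sliding window

### The job

The washed beaker standing in front of the sink belongs in the clear cup store with the others, out of the way of dust and splashes. Slide the store's top window open by its black pull, set the beaker down gently on the mat inside, bottom up as it stands now, and slide the window fully shut again. Do not tip the beaker, and leave the beakers already in the store, the salt mill and the mug where they are.

Things in the scene. Friction and masses are not known exactly. Their poses are not given: they have to be found in the camera images.
- window (a joint): travel of the store's sliding window, m: 0 = fully shut, growing as it slides along the store's +x (away from the robot) over the fixed rear pane, to 0.150 at the rear stop. About 2 N moves it; it stays where it is left, and may start a little ajar. Fully open, the hole reaches from x = -0.155 to -0.009 in the store's frame, 166 mm wide between the rails
- window_pull (a point): top centre of the window's black upright pull: a bar 12 mm thick along the slide, 70 mm long across it, 30 mm high, near the window's front edge. Its top is 136 mm above the worktop, the glass round its foot 104 mm. At x = -0.149 + joint, y = 0 in the store's frame, axes as the store's. Pinch it from above or push its front or rear face
- store: cup store: clear low case with white base, fixed on the worktop, 330 mm along x (the slide, away from the robot), 190 mm along y, rails 108 mm high and 12 mm wide on both long sides, fixed pane over x > -0.004. Origin: centre of its underside. Inside: x = -0.160 to 0.160, y = -0.090 to 0.090, dark ribbed mat with its top at z = 0.018, 75 mm of height free under the panes
- bay (a point): centre of the free place on the mat in the front half of the store, at the height of the mat's top (x = -0.086, y = 0, z = 0.018 in the store's frame); axes as the store's
- beaker: the washed beaker: speckled sage-green stoneware, no handle, standing bottom up, loose on the worktop in front of the sink. 71 mm high, 55 mm across at the rim (below), about 46 mm across at the top; 0.1 to 0.2 kg. Origin: centre of its rim circle, on the surface it stands on; z up
- stored_a: a beaker like the washed one, loose, one of three that stand bottom up on the mat under the fixed rear pane of the store; a bystander. Origin: centre of its rim circle, on the mat; z up
- stored_b: a beaker like the washed one, loose, one of three that stand bottom up on the mat under the fixed rear pane of the store; a bystander. Origin: centre of its rim circle, on the mat; z up
- stored_c: a beaker like the washed one, loose, one of three that stand bottom up on the mat under the fixed rear pane of the store; a bystander. Origin: centre of its rim circle, on the mat; z up
- mill: glass salt mill with a grey cap, 44 mm across, 90 mm high, loose on the worktop in front of the hob; a bystander. Origin: centre of its underside
- mug: sage-green mug with a handle, 82 x 109 x 74 mm, loose, at the front edge of the worktop to the left of the beaker; a bystander. Origin: centre of its underside
There are look-alikes about, which are no part of the job. Leave any pink, purple or turquoise look-alike of the beaker alone.

How it is judged:
At the end, for the whole second after the job is handed in: The beaker stands at rest, bottom up (within 0.1 rad), on the mat inside the store (within 4 mm of its height), and the window is fully shut (within 4 mm) (value of joint window below 0.004 m and x of beaker in the frame of store between -0.145 and 0.145 m and y of beaker in the frame of store between -0.075 and 0.075 m and z of beaker in the frame of store between 0.0145 and 0.0225 m and angle between beaker's own z axis and vertical below 0.1 rad and linear speed of beaker below 0.02 m/s); the robot touches nothing.
It fails at once if the beaker is tipped (more than 0.6 rad) (angle between beaker's own z axis and vertical above 0.6 rad).
It fails at once if the beaker is dropped into the store (faster than 0.5 m/s while inside it) (x of beaker in the frame of store between -0.145 and 0.145 m and y of beaker in the frame of store between -0.075 and 0.075 m and z of beaker in the frame of store below 0.08 m and linear speed of beaker above 0.5 m/s).
It fails at once if a beaker already in the store is pushed away (more than 20 mm) or tipped (distance of any of stored_a, stored_b, stored_c from where it was at the start of the episode above 0.02 m or angle between any of stored_a, stored_b, stored_c's own z axis and vertical above 0.4 rad).
It fails at once if the salt mill or the mug is pushed away (more than 30 mm) (distance of any of mill, mug from where it was at the start of the episode above 0.03 m).
It also fails if it takes over 72 s, if anything falls off the work surface, if the arm or the gripper's body presses on something with over 40 N, if the wrist force passes 120 N, or if a joint passes its speed limit or range.

### The arm

A 7-joint arm with a two-finger parallel gripper is mounted at the origin on a cart in front of the work surface, level with it; the furniture and walls round the work are solid. World frame = base frame: x ahead of the robot, y to its left, z up, the work surface at z = 0. Lengths are in m, angles in rad, forces in N, time in s.
With the tool pointing down it reaches from about 0.425 to 0.875 m from the base axis. Payload 4.7 kg.
Tool frame: the origin (TCP) lies at the very end of the fingers, on their centre line; the grasp point (between the pads) lies 19 mm behind it (ctrl.tcp_to_grasp is the distance from the TCP to the grasp point, in m); z points along the fingers, y is the line along which they close (so a half turn about z gives the same grasp; the last joint's range is limited). The gripper opens to 87 mm and grips with 3 to 60 N. Pads are 19 mm wide; open, the fingers measure 117 mm over their backs; the gripper's body (75 mm by 190 mm) begins 51 mm behind the grasp point.
Start: joints at [-1.306, 0.321, -0.07, 1.45, 0.023, 1.371, -0.057], TCP at [0.161, 0.63, 0.223] pointing down, gripper open.
Joint ranges: [-2.86, 2.86], [-0.3, 2.09], [-1.38, 1.24], [0.06, 2.45], [-1.56, 4.7], [0.09, 2.05], [-2.69, 2.69]. Speed limits (rad/s): [2.57, 2.57, 3.14, 3.14, 3.14, 3.14, 3.14].

### API

Orientations are given as a unit quaternion [w, x, y, z].
In Python, from bench import ctrl gives the robot as it stands. The module is installed in compiled form; this text tells all that it offers.
- The arm moves only by the shell command python3 -m handwheel 'ROWS' [FORCE]. ROWS is JSON, a list of rows, each an object of numbers: "x", "y", "z": the shift along the world's x, y, z in m; "ax", "ay", "az": the turn, a rotation vector about the world's x, y, z in degrees; "grip": the finger opening in m, from 0 to 0.087. A call has 1 to 20 rows; each row is the pose to reach, as a shift and turn from the pose commanded when the call began; what a row does not reach only later rows make up. A row lasts 1/8 s, in which the tool goes at most 62.5 mm and 10.7 degrees, less where a joint would pass 70% of its speed; a pose out of reach is approached as far as the arm can. A call with a gripper value outside its range is refused whole. The fingers move at their own pace and stop on an object; FORCE is the grip in N (left out, the last holds). Time passes only in rows, so rows that repeat a pose let the fingers close. It gives the time, the measured TCP pose, the force, the opening and the grip force at its end, in the units of the state.
- ctrl.sense(): the state, without advancing time (a new reading comes with each control period).
- ctrl.camera(name): name is "side" or "top" or "wrist"; returns the picture (384x512x3 uint8, red, green, blue); there is no depth.
- ctrl.calibration(name): a dict with "fovy" (degrees; the focal length in pixels is half the picture's height over the tangent of half this angle, whatever the lens; pixels are square), "cx", "cy" (the principal point, pixels), "k1" (the pictures are not rectified: a ray, as slopes to the right and down, at radius r is drawn at 1 + k1 r^2 times it, then the intrinsics apply), "origin" and "rotation" of the camera in the world. Camera axes: x right, y down, z forward; pixel columns grow to the right and rows downward; lengths in m; the calibration is good to about 2 mm. A picture is of the moment at which its call begins: read the wrist's pose just before it. calibration takes no time and is no camera call; for the wrist camera it gives the pose at the moment of the call.
- ctrl.hand_in(): hands the job in; it is judged then, once.
The state is a dict: "time": time; "joint_positions": joint angles; "qvel": joint speeds; "joint_torque": joint torques, N m; "tool_pos": TCP position; "ee_rot": TCP orientation; "wrist_force": force on the tool from outside, world axes, zero at the start; "ft_torque": the same for the moment, N m; "grip_width": opening from 0.0 (shut) to 1.0 (fully open); "finger_force": force on a finger pad.
Only numpy, scipy, OpenCV 4.12 (cv2) and the standard library are available. Lean on these libraries where they do the work, as an engineer would, in place of code of your own. Each camera call takes 0.05 s, during which the arm holds its last target. There are 200 camera calls.

## Working session

There is one attempt and no reset: what is moved stays moved. The work goes in short steps, Python scripts to look and compute and a shell command to move; the robot and the scene stay as the last step left them, time stands still between calls to the robot, and variables do not carry over. Pictures are saved under pics/ and viewed, at most 10 in all, crops included, and the job is handed in when it is done.

```bash
mkdir -p pics
cat > h.py <<'E'
import numpy as np, cv2
from bench import ctrl
def K(c):
    f=192/np.tan(np.radians(c["fovy"])/2); return f
def ray(c,u,v):
    f=K(c); d=np.array([(u-c["cx"])/f,(v-c["cy"])/f]); s=d.copy()
    for _ in range(30): s=d/(1+c["k1"]*(s@s))
    return np.array(c["rotation"])@np.array([s[0],s[1],1.])
def atz(c,u,v,z):
    o=np.array(c["origin"]); r=ray(c,u,v); return o+r*(z-o[2])/r[2]
def proj(c,p):
    q=np.array(c["rotation"]).T@(np.array(p)-np.array(c["origin"])); s=q[:2]/q[2]
    return s*(1+c["k1"]*(s@s))*K(c)+np.array([c["cx"],c["cy"]])
E
python3 - <<'E'
from h import *
import json
ims=[]
for n in("top","side"):
    im=ctrl.camera(n)[:,:,::-1]; cv2.imwrite(f"pics/{n}0.png",im); c=ctrl.calibration(n); print(n,c)
    cv2.imwrite(f"pics/{n}0x.png",cv2.resize(im,(800,600),interpolation=cv2.INTER_CUBIC))
print(ctrl.sense())
E
```

```text
top {'fovy': 47.70284980077005, 'cx': 258.3236975630096, 'cy': 186.05231853498896, 'k1': -0.11054194936851237, 'origin': array([0.47848121, 0.08478436, 1.49557004]), 'rotation': array([-0.03502345,  0.70920535, -0.70367116,  0.02545651])}
side {'fovy': 50.648043185163054, 'cx': 257.53916456270144, 'cy': 184.35268495246498, 'k1': -0.05864874365179341, 'origin': array([ 0.27714328, -0.59958877,  1.06711371]), 'rotation': array([-0.31444421,  0.92615   , -0.19829094,  0.06365306])}
{'time': 0.1, 'joint_positions': array([-1.30588854,  0.32175564, -0.07008013,  1.45157196,  0.02263371,
        1.37080454, -0.05692256]), 'qvel': array([ 0.00064925, -0.00358867,  0.00073556, -0.00424353, -0.00078623,
        0.00057166, -0.00022864]), 'joint_torque': array([-3.15593661e-04, -4.92569268e+01, -4.05877708e-01, -3.13402534e+01,
       -6.41215523e-02,  3.93634744e-02,  6.41829502e-05]), 'tool_pos': array([0.16125755, 0.62915652, 0.22155695]), 'ee_rot': array([-4.53513144e-05,  1.25071406e-01,  9.92147356e-01, -8.75324258e-04]), 'wrist_force': array([-0.73921174,  1.02667162,  0.21812149]), 'ft_torque': array([0.02214266, 0.0129086 , 0.01727292]), 'finger_force': 0.0, 'grip_width': 1.00020690371062}
```

View pics/top0x.png

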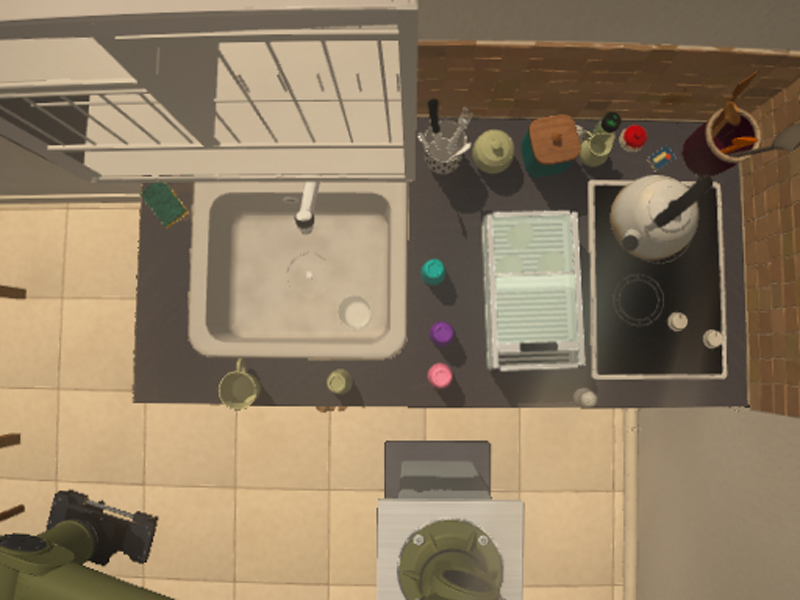

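View pics/side0x.png

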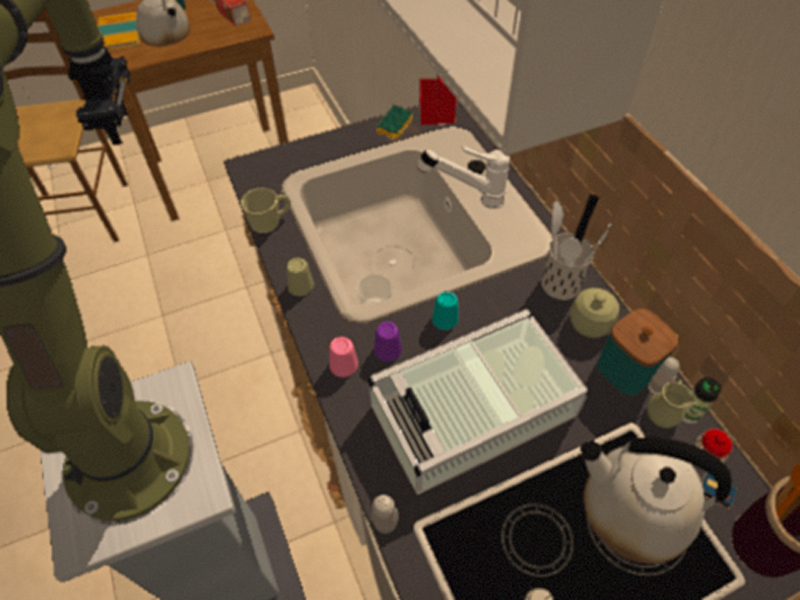

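The top view (800x600 pixels) shows these beaker candidates:
- sage-green at (338,381), in front of the sink
- pink at (440,376), purple at (441,333) and turquoise at (433,270), which are the look-alikes
- a clear glass in the sink at (355,312)
- the mug with its handle at (240,389)

The sage one without a handle fits the description. The store is around (533,290) with its black pull at (539,347), and the mill is at (586,398). I'll confirm in an enlarged crop.

```bash
cat >> h.py <<'E'
from scipy.spatial.transform import Rotation as R
_cal=ctrl.calibration
def cal(n):
    c=dict(_cal(n)); q=np.array(c["rotation"])
    c["rotation"]=R.from_quat(q,scalar_first=True).as_matrix() if q.shape==(4,) else q
    return c
E
python3 - <<'E'
import cv2,numpy as np
t=cv2.imread("pics/top0.png"); 
a=cv2.resize(t[205:265,190:240],None,fx=7,fy=7,interpolation=cv2.INTER_CUBIC) #350x420
b=cv2.resize(t[130:245,305:380],None,fx=5,fy=5,interpolation=cv2.INTER_CUBIC) #375x575
o=np.zeros((600,760,3),np.uint8); o[:420,:350]=a; o[:575,360:735]=b
cv2.imwrite("pics/c1.png",o)
t=cv2.imread("pics/side0.png")
cv2.imwrite("pics/c2.png",cv2.resize(t[150:320,170:390],None,fx=3.5,fy=3.5,interpolation=cv2.INTER_CUBIC))
E
```

```text
(no output)
```

View pics/c1.png

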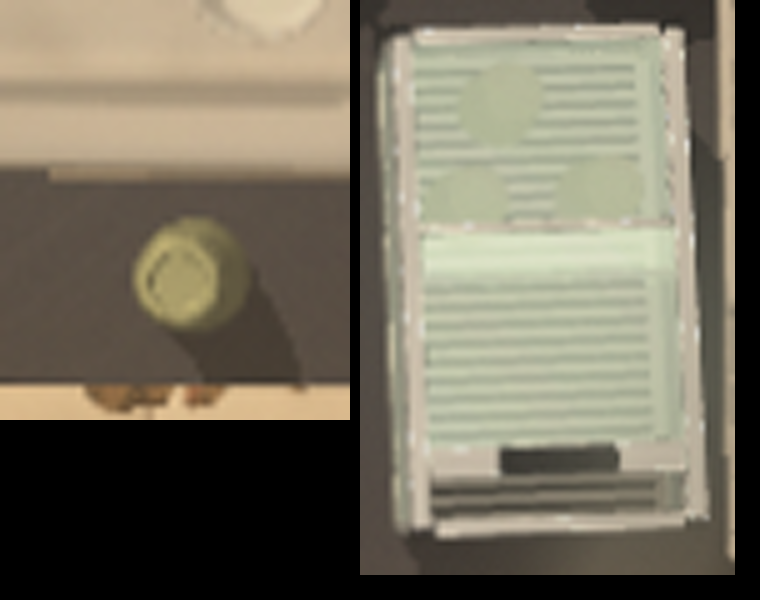

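View pics/c2.png

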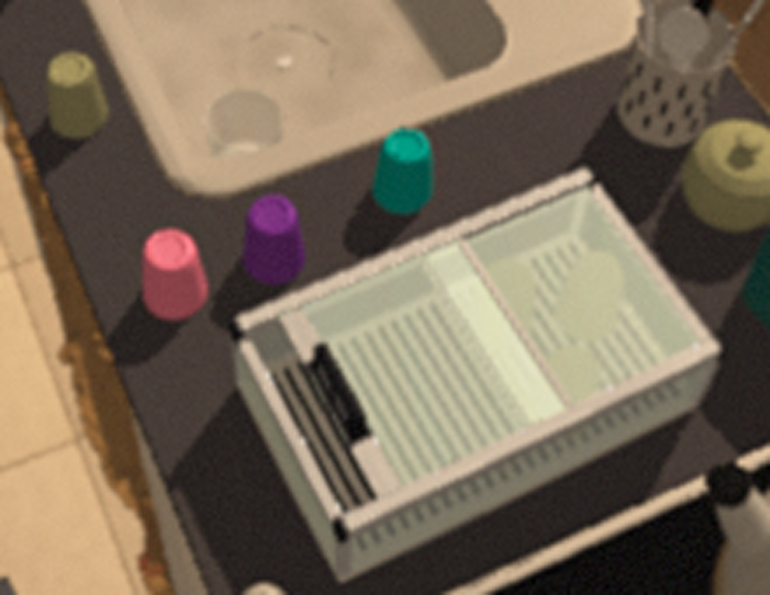

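Confirmed in both crops. The sage-green beaker without a handle stands bottom up at about (182,280) in the c1 crop. The window is ajar by roughly 30 mm, with the pull at (560,458), and three sage beakers stand under the rear pane. Now I'll measure.

Run:
```python
from h import *
t,s=cal("top"),cal("side")
np.set_printoptions(precision=4,suppress=True)
L=lambda x,y,z:atz(t,190+(x+.5)/7-.5,205+(y+.5)/7-.5,z)
S=lambda x,y,z:atz(t,305+(x-359.5)/5-.5,130+(y+.5)/5-.5,z)
D=lambda x,y,z:atz(s,170+(x+.5)/3.5-.5,150+(y+.5)/3.5-.5,z)
print("beaker top",L(183,281,.071),"rim",L(192,274,0)); print("side beaker top",D(72,66,.071),"base",D(80,112,0))
for z in(.108,.104):
  print(z,"RL,RR,FR,FL",*[S(*p,z) for p in((391,38),(683,30),(707,520),(411,530))])
print("rear bar mid / front bar mid .108",S(535,28,.108),S(563,533,.108))
print("side FL FR RR RL",*[D(*p,.108) for p in((240,325),(342,525),(718,350),(588,175))])
print("pull top l,r centre",S(499,460,.136),S(620,458,.136),S(559,460,.136)); print("side pull top",D(320,350,.136),D(357,430,.136))
print("mill",atz(t,586/1.5625,398/1.5625,.09),"mug",atz(t,240/1.5625,389/1.5625,.06),"pink",atz(t,440/1.5625,376/1.5625,.07))
```

```text
beaker top [0.4071 0.2423 0.071 ] rim [0.407  0.2458 0.    ]
side beaker top [0.4113 0.2463 0.071 ] base [0.4099 0.249  0.    ]
0.108 RL,RR,FR,FL [ 0.7577 -0.0648  0.108 ] [ 0.765  -0.2557  0.108 ] [ 0.4476 -0.2669  0.108 ] [ 0.4405 -0.0769  0.108 ]
0.104 RL,RR,FR,FL [ 0.7585 -0.0652  0.104 ] [ 0.7658 -0.2567  0.104 ] [ 0.4475 -0.2679  0.104 ] [ 0.4404 -0.0774  0.104 ]
rear bar mid / front bar mid .108 [ 0.7652 -0.1587  0.108 ] [ 0.4391 -0.1741  0.108 ]
side FL FR RR RL [ 0.4427 -0.0849  0.108 ] [ 0.447 -0.262  0.108] [ 0.7652 -0.2549  0.108 ] [ 0.7588 -0.0731  0.108 ]
pull top l,r centre [ 0.4852 -0.1288  0.136 ] [ 0.4868 -0.205   0.136 ] [ 0.4854 -0.1665  0.136 ]
side pull top [ 0.4836 -0.1435  0.136 ] [ 0.4812 -0.2124  0.136 ]
mill [ 0.3792 -0.2744  0.09  ] mug [0.3896 0.4504 0.06  ] pink [0.4224 0.0271 0.07  ]
```

Store origin is at about (0.603,-0.167) with a yaw of about 2.1°, and its length and width match the sizes given. The pull is at about (0.485,-0.171), so the joint is at about 0.03. The beaker is at about (0.408,0.245). I'll push the pull's front face with the fingers closed, starting in front of the store.

```bash
python3 -m handwheel '[{"x":0.04,"y":-0.04,"grip":0},{"x":0.08,"y":-0.08,"az":4,"grip":0},{"x":0.12,"y":-0.12,"az":8,"grip":0},{"x":0.16,"y":-0.165,"az":12,"grip":0},{"x":0.2,"y":-0.21,"az":16.5,"grip":0},{"x":0.235,"y":-0.255,"az":16.5,"grip":0},{"x":0.265,"y":-0.305,"az":16.5,"grip":0},{"x":0.28,"y":-0.36,"az":16.5,"grip":0},{"x":0.288,"y":-0.42,"az":16.5,"grip":0},{"x":0.288,"y":-0.48,"az":16.5,"grip":0},{"x":0.288,"y":-0.54,"az":16.5,"grip":0},{"x":0.288,"y":-0.6,"az":16.5,"grip":0},{"x":0.288,"y":-0.66,"az":16.5,"grip":0},{"x":0.288,"y":-0.72,"az":16.5,"grip":0},{"x":0.288,"y":-0.77,"az":16.5,"grip":0},{"x":0.288,"y":-0.801,"az":16.5,"grip":0},{"x":0.288,"y":-0.801,"az":16.5,"grip":0},{"x":0.288,"y":-0.801,"az":16.5,"grip":0}]'
python3 - <<'E'
from h import *
im=ctrl.camera("top")[:,:,::-1]; w=ctrl.camera("wrist")[:,:,::-1]
o=np.zeros((600,780,3),np.uint8)
o[:384,:512]=w; o[:600,520:780]=cv2.resize(im[130:280,300:365],None,fx=4,fy=4)
cv2.imwrite("pics/p5.png",o); print(cal("wrist"), ctrl.sense()["ee_rot"],ctrl.sense()["wrist_force"])
E
```

```text
{'fovy': 67.5733042298217, 'cx': 254.71490596750112, 'cy': 183.0478620468941, 'k1': 0.023337747791052743, 'origin': array([0.09338544, 0.64583347, 0.38431896]), 'rotation': array([[ 0.24838128,  0.93637065,  0.2480257 ],
       [ 0.96866081, -0.23964465, -0.06531983],
       [-0.00172554,  0.256477  , -0.96654879]])} [-2.09900953e-05  1.25052734e-01  9.92149945e-01 -5.47492955e-04] [-0.07256563 -0.22577911  0.21309159]$[0]: bad value
```

View pics/p5.png

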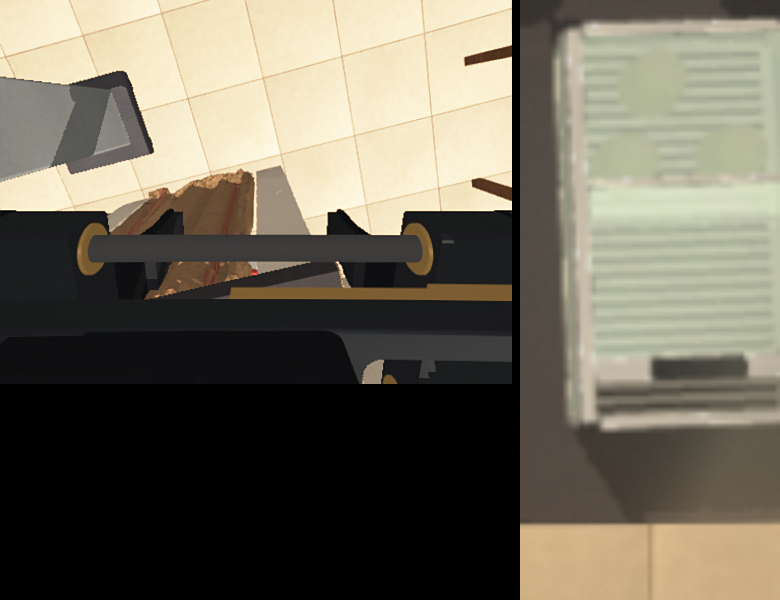

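The move was refused, so the arm is still at its start; the picture shows the floor in the wrist view and the store unchanged at right. I'll test the row format.

```bash
python3 -m handwheel '[{"x":0.04,"y":-0.04,"grip":0.001}]'; python3 -m handwheel '[{"x":0.04,"y":-0.04,"z":0,"ax":0,"ay":0,"az":0,"grip":0.001}]'; python3 -c "
from bench import ctrl;s=ctrl.sense();print(s['time'],s['tool_pos'])"
```

```text
time: 0.32
tool_pos: [0.1965, 0.5918, 0.2215]
ee_rot: [-0.002, 0.121, 0.993, 0.0]
wrist_force: [0.6, -0.4, 0.4]
grip_width: 0.95
finger_force: 0.0
0.325 [0.19645983 0.59177246 0.22154769]$[0]: bad value
```

```bash
python3 -m handwheel '[{"x":0.04,"y":-0.04,"az":4,"grip":0.001},{"x":0.08,"y":-0.08,"az":8,"grip":0.001},{"x":0.12,"y":-0.125,"az":12,"grip":0.001},{"x":0.16,"y":-0.17,"az":16.5,"grip":0.001},{"x":0.195,"y":-0.215,"az":16.5,"grip":0.001},{"x":0.225,"y":-0.265,"az":16.5,"grip":0.001},{"x":0.24,"y":-0.32,"az":16.5,"grip":0.001},{"x":0.248,"y":-0.38,"az":16.5,"grip":0.001},{"x":0.248,"y":-0.44,"az":16.5,"grip":0.001},{"x":0.248,"y":-0.5,"az":16.5,"grip":0.001},{"x":0.248,"y":-0.56,"az":16.5,"grip":0.001},{"x":0.248,"y":-0.62,"az":16.5,"grip":0.001},{"x":0.248,"y":-0.68,"az":16.5,"grip":0.001},{"x":0.248,"y":-0.73,"az":16.5,"grip":0.001},{"x":0.248,"y":-0.761,"az":16.5,"grip":0.001},{"x":0.248,"y":-0.761,"az":16.5,"grip":0.001},{"x":0.248,"y":-0.761,"az":16.5,"grip":0.001}]'
```

```text
$[0]: bad value
```

All seven keys appear to be required.

```bash
python3 -m handwheel '[{"x":0.04,"y":-0.04,"z":0,"ax":0,"ay":0,"az":4,"grip":0},{"x":0.08,"y":-0.08,"z":0,"ax":0,"ay":0,"az":8,"grip":0},{"x":0.12,"y":-0.125,"z":0,"ax":0,"ay":0,"az":12,"grip":0},{"x":0.16,"y":-0.17,"z":0,"ax":0,"ay":0,"az":16.5,"grip":0},{"x":0.195,"y":-0.215,"z":0,"ax":0,"ay":0,"az":16.5,"grip":0},{"x":0.225,"y":-0.265,"z":0,"ax":0,"ay":0,"az":16.5,"grip":0},{"x":0.24,"y":-0.32,"z":0,"ax":0,"ay":0,"az":16.5,"grip":0},{"x":0.248,"y":-0.38,"z":0,"ax":0,"ay":0,"az":16.5,"grip":0},{"x":0.248,"y":-0.44,"z":0,"ax":0,"ay":0,"az":16.5,"grip":0},{"x":0.248,"y":-0.5,"z":0,"ax":0,"ay":0,"az":16.5,"grip":0},{"x":0.248,"y":-0.56,"z":0,"ax":0,"ay":0,"az":16.5,"grip":0},{"x":0.248,"y":-0.62,"z":0,"ax":0,"ay":0,"az":16.5,"grip":0},{"x":0.248,"y":-0.68,"z":0,"ax":0,"ay":0,"az":16.5,"grip":0},{"x":0.248,"y":-0.73,"z":0,"ax":0,"ay":0,"az":16.5,"grip":0},{"x":0.248,"y":-0.761,"z":0,"ax":0,"ay":0,"az":16.5,"grip":0},{"x":0.248,"y":-0.761,"z":0,"ax":0,"ay":0,"az":16.5,"grip":0},{"x":0.248,"y":-0.761,"z":0,"ax":0,"ay":0,"az":16.5,"grip":0}]'
```

```text
time: 2.45
tool_pos: [0.4494, -0.1703, 0.2224]
ee_rot: [-0.0, -0.019, 1.0, 0.0]
wrist_force: [0.3, 0.4, -0.9]
grip_width: 0.002
finger_force: 0.0
```

```bash
python3 -m handwheel '[{"x":0,"y":0,"z":-0.05,"ax":0,"ay":0,"az":0,"grip":0},{"x":0,"y":0,"z":-0.09,"ax":0,"ay":0,"az":0,"grip":0},{"x":0,"y":0,"z":-0.107,"ax":0,"ay":0,"az":0,"grip":0},{"x":0,"y":0,"z":-0.107,"ax":0,"ay":0,"az":0,"grip":0},{"x":0.01,"y":0,"z":-0.107,"ax":0,"ay":0,"az":0,"grip":0},{"x":0.02,"y":0.001,"z":-0.107,"ax":0,"ay":0,"az":0,"grip":0},{"x":0.03,"y":0.001,"z":-0.107,"ax":0,"ay":0,"az":0,"grip":0},{"x":0.045,"y":0.002,"z":-0.107,"ax":0,"ay":0,"az":0,"grip":0},{"x":0.06,"y":0.002,"z":-0.107,"ax":0,"ay":0,"az":0,"grip":0},{"x":0.075,"y":0.003,"z":-0.107,"ax":0,"ay":0,"az":0,"grip":0},{"x":0.09,"y":0.003,"z":-0.107,"ax":0,"ay":0,"az":0,"grip":0},{"x":0.105,"y":0.004,"z":-0.107,"ax":0,"ay":0,"az":0,"grip":0},{"x":0.115,"y":0.004,"z":-0.107,"ax":0,"ay":0,"az":0,"grip":0},{"x":0.123,"y":0.005,"z":-0.107,"ax":0,"ay":0,"az":0,"grip":0},{"x":0.128,"y":0.005,"z":-0.107,"ax":0,"ay":0,"az":0,"grip":0},{"x":0.13,"y":0.005,"z":-0.107,"ax":0,"ay":0,"az":0,"grip":0},{"x":0.13,"y":0.005,"z":-0.107,"ax":0,"ay":0,"az":0,"grip":0}]'
```

```text
time: 4.58
tool_pos: [0.5795, -0.1662, 0.1156]
ee_rot: [0.0, -0.019, 1.0, 0.0]
wrist_force: [-0.6, 0.4, -0.6]
grip_width: 0.003
finger_force: 0.5
```

```bash
python3 -m handwheel '[{"x":0.003,"y":0,"z":0,"ax":0,"ay":0,"az":0,"grip":0},{"x":0.006,"y":0,"z":0,"ax":0,"ay":0,"az":0,"grip":0},{"x":0.006,"y":0,"z":0,"ax":0,"ay":0,"az":0,"grip":0}]'
```

```text
time: 4.95
tool_pos: [0.5859, -0.166, 0.1157]
ee_rot: [0.0, -0.019, 1.0, 0.0]
wrist_force: [-0.8, 0.7, 0.2]
grip_width: 0.004
finger_force: 0.4
```

```bash
python3 -m handwheel '[{"x":0.002,"y":0,"z":0,"ax":0,"ay":0,"az":0,"grip":0},{"x":0.004,"y":0,"z":0,"ax":0,"ay":0,"az":0,"grip":0},{"x":0.006,"y":0,"z":0,"ax":0,"ay":0,"az":0,"grip":0}]'
python3 - <<'E'
from h import *
im=ctrl.camera("top")[:,:,::-1]; w=ctrl.camera("side")[:,:,::-1]
o=np.zeros((600,800,3),np.uint8)
o[:600,:440]=cv2.resize(im[125:245,300:388],None,fx=5,fy=5); o[:480,450:800]=cv2.resize(w[190:310,225:400],(350,240)).repeat(2,0)
o[:600,450:]=0; o[:340,450:794]=cv2.resize(w[150:320,222:394],None,fx=2,fy=2)
cv2.imwrite("pics/p6.png",o)
E
```

```text
time: 5.32
tool_pos: [0.5894, -0.1661, 0.1155]
ee_rot: [-0.002, -0.019, 1.0, 0.001]
wrist_force: [-11.4, 2.2, 6.3]
grip_width: 0.009
finger_force: 5.1
```

View pics/p6.png

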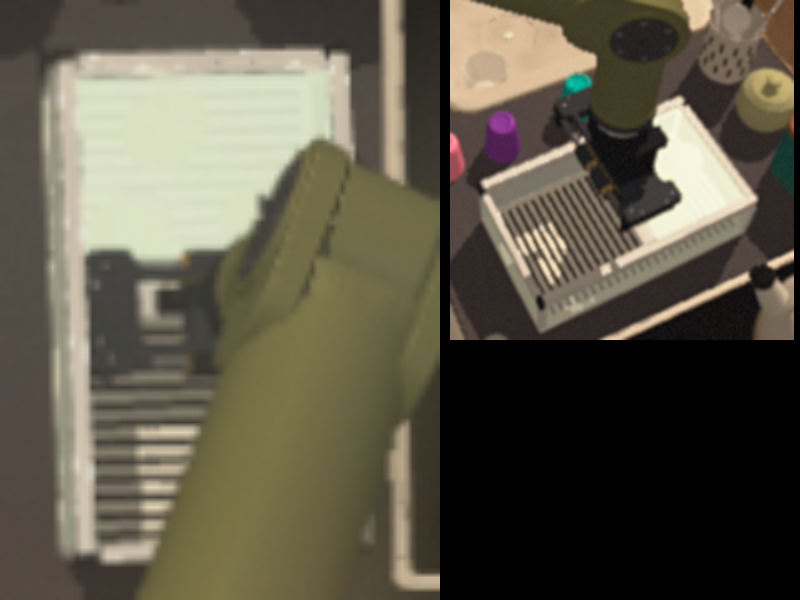

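The window is fully open: the stop gave 11 N, and the side view shows the front half clear with the gripper at the pull. Next I'll lift off and hover over the beaker with the fingers open.

```bash
python3 -m handwheel '[{"x":-0.01,"y":0,"z":0,"ax":0,"ay":0,"az":0,"grip":0},{"x":-0.02,"y":0,"z":0.03,"ax":0,"ay":0,"az":0,"grip":0},{"x":-0.02,"y":0,"z":0.075,"ax":0,"ay":0,"az":0,"grip":0.02},{"x":-0.04,"y":0.03,"z":0.1,"ax":0,"ay":0,"az":0,"grip":0.087},{"x":-0.06,"y":0.08,"z":0.1,"ax":0,"ay":0,"az":0,"grip":0.087},{"x":-0.08,"y":0.13,"z":0.1,"ax":0,"ay":0,"az":0,"grip":0.087},{"x":-0.1,"y":0.18,"z":0.1,"ax":0,"ay":0,"az":0,"grip":0.087},{"x":-0.12,"y":0.23,"z":0.1,"ax":0,"ay":0,"az":0,"grip":0.087},{"x":-0.14,"y":0.28,"z":0.1,"ax":0,"ay":0,"az":0,"grip":0.087},{"x":-0.16,"y":0.33,"z":0.1,"ax":0,"ay":0,"az":0,"grip":0.087},{"x":-0.175,"y":0.38,"z":0.1,"ax":0,"ay":0,"az":0,"grip":0.087},{"x":-0.183,"y":0.412,"z":0.09,"ax":0,"ay":0,"az":0,"grip":0.087},{"x":-0.183,"y":0.412,"z":0.05,"ax":0,"ay":0,"az":0,"grip":0.087},{"x":-0.183,"y":0.412,"z":0.02,"ax":0,"ay":0,"az":0,"grip":0.087},{"x":-0.183,"y":0.412,"z":0.0,"ax":0,"ay":0,"az":0,"grip":0.087},{"x":-0.183,"y":0.412,"z":0.0,"ax":0,"ay":0,"az":0,"grip":0.087},{"x":-0.183,"y":0.412,"z":0.0,"ax":0,"ay":0,"az":0,"grip":0.087}]'
python3 - <<'E'
from h import *
im=ctrl.camera("side")[:,:,::-1]; w=ctrl.camera("wrist")[:,:,::-1]
o=np.zeros((600,800,3),np.uint8)
o[:360,:480]=cv2.resize(w,(480,360)); o[:400,490:790]=cv2.resize(im[120:220,155:230],None,fx=4,fy=4)
cv2.imwrite("pics/p7.png",o)
E
```

```text
time: 7.55
tool_pos: [0.4092, 0.2461, 0.1167]
ee_rot: [0.001, -0.018, 1.0, 0.001]
wrist_force: [0.4, 0.1, 0.8]
grip_width: 0.999
finger_force: 0.0
```

View pics/p7.png

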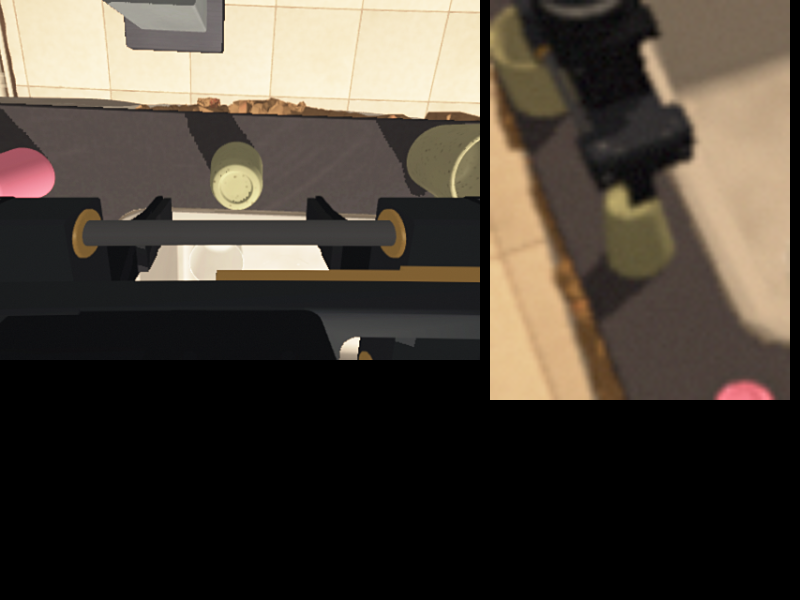

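The wrist view shows the sage beaker's top at (238,186) in the scaled picture, midway between the finger tips. I'll check it numerically.

Run:
```python
from h import *
c=cal("wrist"); print(atz(c,238*1.0667,186*1.0667,.071), ctrl.sense()["tool_pos"])
```

```text
[0.40665439 0.24444788 0.071     ] [0.40929451 0.24626175 0.11694419]
```

```bash
python3 -m handwheel '[{"x":-0.0015,"y":-0.001,"z":-0.02,"ax":0,"ay":0,"az":0,"grip":0.087},{"x":-0.0015,"y":-0.001,"z":-0.04,"ax":0,"ay":0,"az":0,"grip":0.087},{"x":-0.0015,"y":-0.001,"z":-0.06,"ax":0,"ay":0,"az":0,"grip":0.087},{"x":-0.0015,"y":-0.001,"z":-0.075,"ax":0,"ay":0,"az":0,"grip":0.087},{"x":-0.0015,"y":-0.001,"z":-0.082,"ax":0,"ay":0,"az":0,"grip":0.087},{"x":-0.0015,"y":-0.001,"z":-0.082,"ax":0,"ay":0,"az":0,"grip":0.06},{"x":-0.0015,"y":-0.001,"z":-0.082,"ax":0,"ay":0,"az":0,"grip":0.05},{"x":-0.0015,"y":-0.001,"z":-0.082,"ax":0,"ay":0,"az":0,"grip":0.03},{"x":-0.0015,"y":-0.001,"z":-0.082,"ax":0,"ay":0,"az":0,"grip":0.03},{"x":-0.0015,"y":-0.001,"z":-0.082,"ax":0,"ay":0,"az":0,"grip":0.03},{"x":-0.0015,"y":-0.001,"z":-0.082,"ax":0,"ay":0,"az":0,"grip":0.03}]' 20
```

```text
time: 9.02
tool_pos: [0.407, 0.2447, 0.0338]
ee_rot: [0.0, -0.019, 1.0, 0.0]
wrist_force: [-0.5, -0.4, 2.2]
grip_width: 0.548
finger_force: 20.0
```

```bash
python3 -m handwheel '[{"x":0,"y":0,"z":0.01,"ax":0,"ay":0,"az":0,"grip":0.03},{"x":0,"y":0,"z":0.04,"ax":0,"ay":0,"az":0,"grip":0.03},{"x":0,"y":0,"z":0.08,"ax":0,"ay":0,"az":0,"grip":0.03},{"x":0,"y":-0.01,"z":0.12,"ax":0,"ay":0,"az":0,"grip":0.03},{"x":0.005,"y":-0.03,"z":0.155,"ax":0,"ay":0,"az":0,"grip":0.03},{"x":0.015,"y":-0.06,"z":0.175,"ax":0,"ay":0,"az":0,"grip":0.03},{"x":0.025,"y":-0.1,"z":0.175,"ax":0,"ay":0,"az":0,"grip":0.03},{"x":0.035,"y":-0.14,"z":0.175,"ax":0,"ay":0,"az":0,"grip":0.03},{"x":0.045,"y":-0.18,"z":0.175,"ax":0,"ay":0,"az":0,"grip":0.03},{"x":0.055,"y":-0.22,"z":0.175,"ax":0,"ay":0,"az":0,"grip":0.03},{"x":0.065,"y":-0.26,"z":0.175,"ax":0,"ay":0,"az":0,"grip":0.03},{"x":0.075,"y":-0.3,"z":0.175,"ax":0,"ay":0,"az":0,"grip":0.03},{"x":0.085,"y":-0.335,"z":0.175,"ax":0,"ay":0,"az":0,"grip":0.03},{"x":0.095,"y":-0.365,"z":0.175,"ax":0,"ay":0,"az":0,"grip":0.03},{"x":0.103,"y":-0.39,"z":0.175,"ax":0,"ay":0,"az":0,"grip":0.03},{"x":0.108,"y":-0.407,"z":0.175,"ax":0,"ay":0,"az":0,"grip":0.03},{"x":0.11,"y":-0.414,"z":0.175,"ax":0,"ay":0,"az":0,"grip":0.03},{"x":0.11,"y":-0.414,"z":0.175,"ax":0,"ay":0,"az":0,"grip":0.03}]'
python3 - <<'E'
from h import *
im=ctrl.camera("side")[:,:,::-1]; w=ctrl.camera("wrist")[:,:,::-1]
o=np.zeros((600,800,3),np.uint8)
o[:330,:440]=cv2.resize(w,(440,330)); o[:510,450:798]=cv2.resize(im[150:320,228:344],None,fx=3,fy=3)
cv2.imwrite("pics/p8.png",o)
E
```

```text
time: 11.28
tool_pos: [0.5166, -0.1693, 0.2086]
ee_rot: [-0.0, -0.018, 1.0, 0.0]
wrist_force: [-0.4, -0.1, -0.4]
grip_width: 0.546
finger_force: 19.9
```

View pics/p8.png

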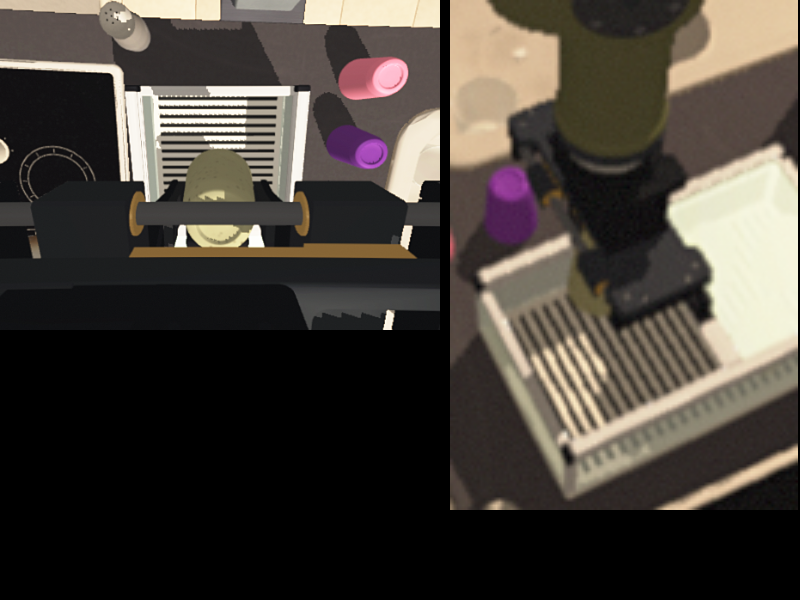

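The beaker is held upright and centred between the rails over the open front half, with the wrist view aligned to the store. I'll lower it, stopping about 2 mm above the mat.

```bash
python3 -m handwheel '[{"x":0,"y":0,"z":-0.02,"ax":0,"ay":0,"az":0,"grip":0.03},{"x":0,"y":0,"z":-0.045,"ax":0,"ay":0,"az":0,"grip":0.03},{"x":0,"y":0,"z":-0.07,"ax":0,"ay":0,"az":0,"grip":0.03},{"x":0,"y":0,"z":-0.095,"ax":0,"ay":0,"az":0,"grip":0.03},{"x":0,"y":0,"z":-0.115,"ax":0,"ay":0,"az":0,"grip":0.03},{"x":0,"y":0,"z":-0.13,"ax":0,"ay":0,"az":0,"grip":0.03},{"x":0,"y":0,"z":-0.142,"ax":0,"ay":0,"az":0,"grip":0.03},{"x":0,"y":0,"z":-0.15,"ax":0,"ay":0,"az":0,"grip":0.03},{"x":0,"y":0,"z":-0.154,"ax":0,"ay":0,"az":0,"grip":0.03},{"x":0,"y":0,"z":-0.154,"ax":0,"ay":0,"az":0,"grip":0.03}]'
python3 -m handwheel '[{"x":0,"y":0,"z":-0.001,"ax":0,"ay":0,"az":0,"grip":0.03},{"x":0,"y":0,"z":-0.002,"ax":0,"ay":0,"az":0,"grip":0.03},{"x":0,"y":0,"z":-0.002,"ax":0,"ay":0,"az":0,"grip":0.03}]'
```

```text
time: 12.62
tool_pos: [0.5169, -0.1694, 0.0546]
ee_rot: [0.0, -0.019, 1.0, -0.0]
wrist_force: [1.4, -0.8, -1.1]
grip_width: 0.549
finger_force: 19.9
time: 13.0
tool_pos: [0.5169, -0.1693, 0.0527]
ee_rot: [0.0, -0.019, 1.0, 0.0]
wrist_force: [-0.7, 0.2, -0.5]
grip_width: 0.547
finger_force: 19.9
```

```bash
python3 -m handwheel '[{"x":0,"y":0,"z":-0.001,"ax":0,"ay":0,"az":0,"grip":0.03},{"x":0,"y":0,"z":-0.0015,"ax":0,"ay":0,"az":0,"grip":0.03},{"x":0,"y":0,"z":-0.0015,"ax":0,"ay":0,"az":0,"grip":0.03}]'
```

```text
time: 13.38
tool_pos: [0.517, -0.1693, 0.0516]
ee_rot: [0.0, -0.019, 1.0, 0.0]
wrist_force: [-0.5, 0.1, 4.7]
grip_width: 0.545
finger_force: 20.1
```

Contact at +4.7 N. I'll release, lift, and move behind the pull.

```bash
python3 -m handwheel '[{"x":0,"y":0,"z":0,"ax":0,"ay":0,"az":0,"grip":0.06},{"x":0,"y":0,"z":0,"ax":0,"ay":0,"az":0,"grip":0.085},{"x":0,"y":0,"z":0,"ax":0,"ay":0,"az":0,"grip":0.085},{"x":0,"y":0,"z":0,"ax":0,"ay":0,"az":0,"grip":0.085},{"x":0,"y":0,"z":0.02,"ax":0,"ay":0,"az":0,"grip":0.085},{"x":0,"y":0,"z":0.05,"ax":0,"ay":0,"az":0,"grip":0.085},{"x":0,"y":0,"z":0.1,"ax":0,"ay":0,"az":0,"grip":0.085},{"x":0,"y":0,"z":0.15,"ax":0,"ay":0,"az":0,"grip":0},{"x":0.02,"y":0,"z":0.164,"ax":0,"ay":0,"az":0,"grip":0},{"x":0.06,"y":0.002,"z":0.164,"ax":0,"ay":0,"az":0,"grip":0},{"x":0.1,"y":0.003,"z":0.164,"ax":0,"ay":0,"az":0,"grip":0},{"x":0.12,"y":0.003,"z":0.164,"ax":0,"ay":0,"az":0,"grip":0},{"x":0.12,"y":0.003,"z":0.164,"ax":0,"ay":0,"az":0,"grip":0},{"x":0.12,"y":0.003,"z":0.13,"ax":0,"ay":0,"az":0,"grip":0},{"x":0.12,"y":0.003,"z":0.09,"ax":0,"ay":0,"az":0,"grip":0},{"x":0.12,"y":0.003,"z":0.066,"ax":0,"ay":0,"az":0,"grip":0},{"x":0.12,"y":0.003,"z":0.066,"ax":0,"ay":0,"az":0,"grip":0}]'
python3 - <<'E'
from h import *
im=ctrl.camera("side")[:,:,::-1]; w=ctrl.camera("wrist")[:,:,::-1]
o=np.zeros((600,800,3),np.uint8)
o[:330,:440]=cv2.resize(w,(440,330)); o[:510,450:798]=cv2.resize(im[150:320,228:344],None,fx=3,fy=3)
cv2.imwrite("pics/p9.png",o)
E
```

```text
time: 15.5
tool_pos: [0.6347, -0.1661, 0.1163]
ee_rot: [-0.002, -0.018, 1.0, 0.001]
wrist_force: [0.3, 0.2, -0.4]
grip_width: 0.011
finger_force: 0.0
```

View pics/p9.png

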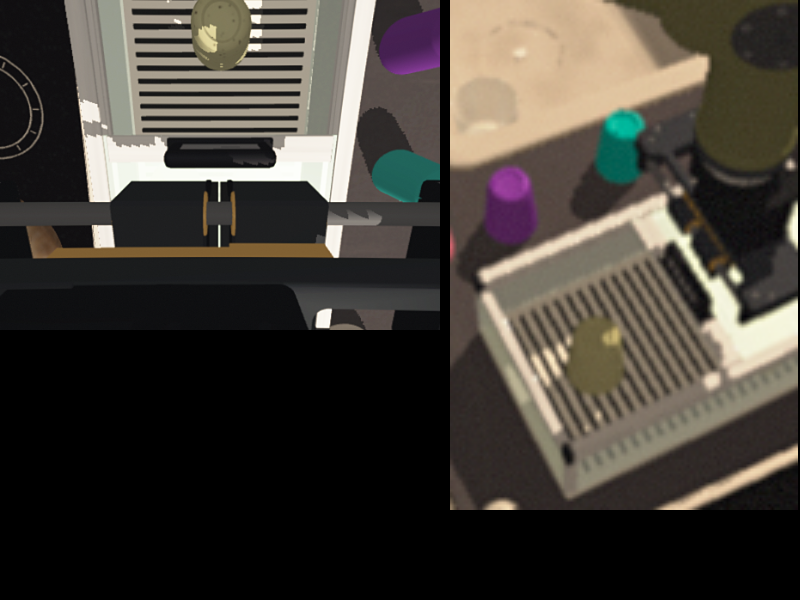

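The beaker stands upright on the mat at about (597,355) in the side view. The closed fingers are behind the pull, centred on it. I'll push the window shut.

```bash
python3 -m handwheel '[{"x":-0.008,"y":0,"z":0,"ax":0,"ay":0,"az":0,"grip":0},{"x":-0.018,"y":-0.001,"z":0,"ax":0,"ay":0,"az":0,"grip":0},{"x":-0.03,"y":-0.001,"z":0,"ax":0,"ay":0,"az":0,"grip":0},{"x":-0.045,"y":-0.002,"z":0,"ax":0,"ay":0,"az":0,"grip":0},{"x":-0.06,"y":-0.002,"z":0,"ax":0,"ay":0,"az":0,"grip":0},{"x":-0.075,"y":-0.003,"z":0,"ax":0,"ay":0,"az":0,"grip":0},{"x":-0.09,"y":-0.003,"z":0,"ax":0,"ay":0,"az":0,"grip":0},{"x":-0.105,"y":-0.004,"z":0,"ax":0,"ay":0,"az":0,"grip":0},{"x":-0.12,"y":-0.004,"z":0,"ax":0,"ay":0,"az":0,"grip":0},{"x":-0.133,"y":-0.005,"z":0,"ax":0,"ay":0,"az":0,"grip":0},{"x":-0.144,"y":-0.005,"z":0,"ax":0,"ay":0,"az":0,"grip":0},{"x":-0.152,"y":-0.006,"z":0,"ax":0,"ay":0,"az":0,"grip":0},{"x":-0.157,"y":-0.006,"z":0,"ax":0,"ay":0,"az":0,"grip":0},{"x":-0.16,"y":-0.006,"z":0,"ax":0,"ay":0,"az":0,"grip":0},{"x":-0.16,"y":-0.006,"z":0,"ax":0,"ay":0,"az":0,"grip":0}]'
python3 -m handwheel '[{"x":-0.002,"y":0,"z":0,"ax":0,"ay":0,"az":0,"grip":0},{"x":-0.004,"y":0,"z":0,"ax":0,"ay":0,"az":0,"grip":0},{"x":-0.004,"y":0,"z":0,"ax":0,"ay":0,"az":0,"grip":0}]'
```

```text
time: 17.48
tool_pos: [0.4762, -0.1722, 0.1169]
ee_rot: [-0.001, -0.019, 1.0, 0.0]
wrist_force: [-0.6, -0.8, 0.2]
grip_width: 0.009
finger_force: 0.1
time: 17.85
tool_pos: [0.4736, -0.1723, 0.1172]
ee_rot: [0.001, -0.019, 1.0, -0.0]
wrist_force: [4.6, -0.1, -3.8]
grip_width: 0.006
finger_force: 2.4
```

```bash
python3 -m handwheel '[{"x":-0.001,"y":0,"z":0,"ax":0,"ay":0,"az":0,"grip":0},{"x":-0.0025,"y":0,"z":0,"ax":0,"ay":0,"az":0,"grip":0},{"x":-0.0025,"y":0,"z":0,"ax":0,"ay":0,"az":0,"grip":0}]'
```

```text
time: 18.23
tool_pos: [0.4736, -0.1723, 0.1178]
ee_rot: [0.004, -0.019, 1.0, -0.001]
wrist_force: [9.8, -0.2, -6.6]
grip_width: 0.005
finger_force: 5.4
```

It's against the front stop: the force rose and the position did not change. I'll back off, retreat and check.

```bash
python3 -m handwheel '[{"x":0.008,"y":0,"z":0,"ax":0,"ay":0,"az":0,"grip":0},{"x":0.018,"y":0,"z":0,"ax":0,"ay":0,"az":0,"grip":0},{"x":0.018,"y":0,"z":0.03,"ax":0,"ay":0,"az":0,"grip":0},{"x":0.018,"y":0,"z":0.08,"ax":0,"ay":0,"az":0,"grip":0},{"x":0.018,"y":0.04,"z":0.12,"ax":0,"ay":0,"az":0,"grip":0},{"x":0.018,"y":0.09,"z":0.14,"ax":0,"ay":0,"az":0,"grip":0},{"x":0.018,"y":0.14,"z":0.14,"ax":0,"ay":0,"az":0,"grip":0},{"x":0.018,"y":0.19,"z":0.14,"ax":0,"ay":0,"az":0,"grip":0},{"x":0.018,"y":0.24,"z":0.14,"ax":0,"ay":0,"az":0,"grip":0},{"x":0.018,"y":0.29,"z":0.14,"ax":0,"ay":0,"az":0,"grip":0},{"x":0.018,"y":0.34,"z":0.14,"ax":0,"ay":0,"az":0,"grip":0},{"x":0.018,"y":0.39,"z":0.14,"ax":0,"ay":0,"az":0,"grip":0},{"x":0.018,"y":0.39,"z":0.14,"ax":0,"ay":0,"az":0,"grip":0},{"x":0.018,"y":0.39,"z":0.14,"ax":0,"ay":0,"az":0,"grip":0}]'
python3 - <<'E'
from h import *
im=ctrl.camera("side")[:,:,::-1]; t=ctrl.camera("top")[:,:,::-1]
o=np.zeros((600,800,3),np.uint8)
o[:600,:400]=cv2.resize(t[130:250,305:385],None,fx=5,fy=5,interpolation=cv2.INTER_CUBIC); o[:360,410:794]=cv2.resize(im[190:310,235:363],None,fx=3,fy=3,interpolation=cv2.INTER_CUBIC)
cv2.imwrite("pics/p10.png",o); print(ctrl.sense()["wrist_force"])
E
```

```text
time: 19.98
tool_pos: [0.4884, 0.2169, 0.2565]
ee_rot: [-0.001, -0.018, 1.0, -0.001]
wrist_force: [-0.1, -0.3, 0.8]
grip_width: 0.004
finger_force: 0.0
[-0.21460643 -0.54191435  0.49489687]
```

View pics/p10.png

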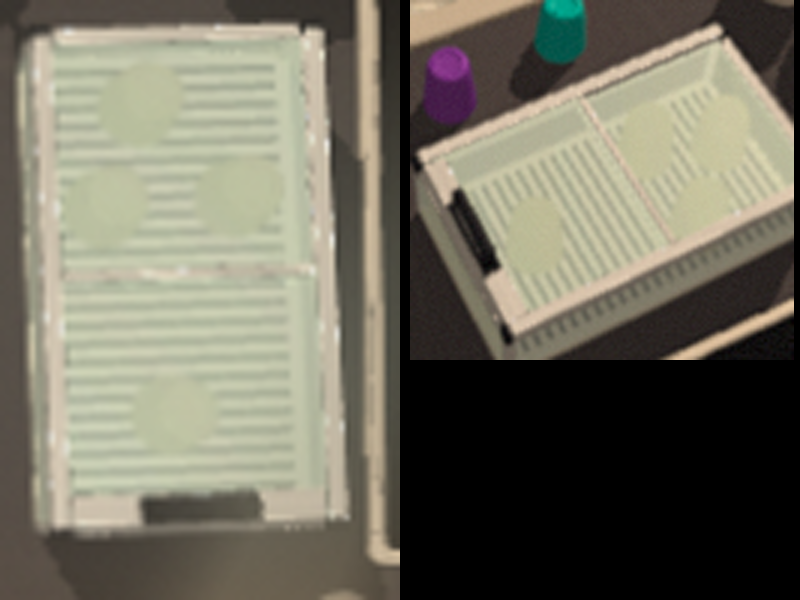

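The window is flush at the front, with the pull at (202,508) in the top crop. The beaker stands on the mat at (175,412), and the three stored beakers are in place.

```bash
python3 -c "
from bench import ctrl; print(ctrl.hand_in())"
```

```text
the job is handed in; nothing more can be done
None
```

The sage-green beaker stands bottom up on the mat in the store, the window is shut against its stop, and the job was handed in at about 20 s on the robot's clock; no verdict came back.

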